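# Seat the slotted drill holder in the paper-drill sharpener's spindle

### The arm

A 7-joint arm with a two-finger parallel gripper is mounted at the origin on the work surface. World frame = base frame: x ahead of the robot, y to its left, z up, the work surface at z = 0. Lengths are in m, angles in rad, forces in N, time in s.
With the tool pointing down it reaches from about 0.375 to 0.925 m from the base axis. Payload 3.1 kg.
Tool frame: the origin (TCP) lies between the finger pads; the fingertips stand 19 mm ahead of it and the grasp point (between the pads) is the TCP; z points along the fingers, y is the direction in which the jaws open and shut (so a half turn about z gives the same grasp; the last joint's range is limited). The gripper opens to 85 mm and grips with 20 to 120 N. Pads are 22 mm wide; open, the fingers measure 114 mm over their backs; the gripper's body (76 mm by 85 mm) begins 54 mm behind the grasp point. The pads swing forward as they close: fully open they stand 13 mm farther back than shut.
Start: joints at [-1.241, 0.383, 0.044, 1.598, -0.018, 1.161, -0.05], TCP at [0.27, 0.591, 0.25] pointing down, gripper open.
Joint ranges: [-2.61, 2.61], [-0.41, 2.15], [-1.48, 1.57], [0, 2.5], [-1.57, 4.71], [0.05, 1.97], [-2.85, 2.85]. Speed limits (rad/s): [2.79, 2.79, 3.14, 3.14, 3.14, 3.14, 3.14].

### API

Orientations are given as a unit quaternion [x, y, z, w].
In Python, from bench import move_ptp, movel, move_j, move_gripper, pause, inverse_kinematics, read_camera, camera_params, MotionError, sign_off, look_for, tip_of, read_time_s, read_qpos, read_joint_vel, read_effort, read_eef_pos, read_tcp_rot, read_ft_force, read_ft_torque, read_finger_gap gives the robot as it stands. Calls block until the motion is done:
- move_ptp(position, orientation): joint-space move of the TCP to a pose.
- movel(position, orientation=None, speed=0.15): straight line of the TCP; orientation=None keeps the orientation; speed is the mean speed in m/s.
- move_j(angles): joint-space move.
- move_gripper(opening, effort=None): finger opening in m; effort is the grip in N (None keeps the last); returns when the fingers have stopped.
- pause(seconds).
- inverse_kinematics(position, orientation): joint angles nearest the present ones, or None.
- read_camera(name): name is "scene" or "top"; returns the picture (480x640x3 uint8, red, green, blue); there is no depth.
- camera_params(name): a dict with "K" (3x3 intrinsics, pixels), "dist_coeffs" ([k1, k2, p1, p2, k3] as OpenCV has them; the pictures are not rectified), "camera_from_world" (4x4, takes a point from world to camera coordinates). Camera axes: x right, y down, z forward; pixel columns grow to the right and rows downward; lengths in m; the calibration is good to about 2 mm. A picture is of the moment at which its call begins. camera_params takes no time and is no camera call.
A pose or a line that the arm cannot do raises MotionError and nothing moves.
- sign_off(): hands the job in, once; it reports no verdict.
Trained networks look in the newest picture that a camera, given by its name, has taken for a name from the list of things; names that differ only in an ending like _2 or _b are one class to them, and where a whole thing is asked for, a point or a joint stands for the part that bears it (a point fixed in the world has none). Each returns a list of dicts, best first, with "confidence" (0 to 1); they miss things now and then, are a little off and sometimes report something else, mostly with a low value. They report only what shows in the picture. A call takes as long as a camera call. They do not tell look-alikes from the thing itself.
- look_for(camera, name): "at" ([column, row] in pixels, amid what is visible of it).
- tip_of(camera, name): "at" ([column, row] in pixels: a listed point, or the origin of a listed thing).
Readings, each from a call of its own:
- read_time_s(): time.
- read_qpos(): joint angles.
- read_joint_vel(): joint speeds.
- read_effort(): joint torques, N m.
- read_eef_pos(): TCP position.
- read_tcp_rot(): TCP orientation.
- read_ft_force(): force on the tool from outside, world axes, zero at the start.
- read_ft_torque(): the same for the moment, N m.
- read_finger_gap(): finger opening in m.
Only numpy, scipy, OpenCV 4.12 (cv2) and the standard library are available. Lean on these libraries where they do the work, as an engineer would, in place of code of your own. Each camera call takes 0.05 s, during which the arm holds its last target. There are 200 camera calls.

### The job

Lift the drill holder with the slotted flange and wrench flats out of its rack and put its tapered shank into the upright spindle of the drill sharpener. Turn it under light pressure until its slot drops over the two drive dogs, then press it, firmly but gently, fully home past the stiff ejector pin so that its flange sits flush on the spindle face, and let go. Never lean hard on the spindle, and leave the spare holder where it stands.

Things in the scene. Friction and masses are not known exactly. Their poses are not given: they have to be found in the camera images.
- holder_grip (a point): Slotted steel drill holder to be fitted, 115 mm tall, 0.3 to 0.5 kg, upright in either rack hole. This point: on its axis, half-way up the dark hub to be gripped: 44 mm tall, 34 mm wide along x, two flats 22 mm apart facing its +y and -y. Flange top 22 mm below this point; a 13 mm thick hollow drill on top ends 40 mm above it. z up the axis; same after half a turn.
- holder_seat (a point): Centre of the same holder's seat face, the flat underside of its round flange (56 mm across, 13 mm thick), 35 mm below the grip point. A slot 13 mm wide, 8.5 mm deep runs right across this underside along the holder's x, parallel to the hub's flats. Below it the tapered shank: 40 mm long, 28 mm across at the flange, 16 mm at its end.
- socket_mouth (a point): Centre of the open mouth of the sharpener's upright taper bore, on the flat top face of its steel spindle nose (60 mm across), 112 mm above the table; fixed. z up. Bore 29.6 mm across here, everywhere 0.8 mm wider in radius than the seated shank. Low motor on the sharpener's +x side, top 14 mm below the mouth, from 54 mm off the axis. Home: holder's seat face on this face.
- dog_top (a point): Point on the bore's axis level with the tops of the two drive dogs, 8 mm above the mouth. Dogs: opposite blocks 10 mm wide, 20 to 28 mm from the axis, tops bevelled 1.5 mm. The spindle is braked at an unreported angle: the dogs' line is within 0.9 rad of the sharpener's x. Off the slot, the flange rides on them 8 mm short of home; within about 0.06 rad the slot drops over them.
- pin_top (a point): Point on the bore's axis, 36 mm below the mouth: top of the stiff ejector pin (12 mm across) as it stands at the start, fixed to the sharpener. It meets the shank's end 4 mm short of home, takes about 9 N (holder's weight included) to push down and stays where pushed; then the flange meets the face, which is rigid.
- rack_top (a point): Centre of the top face of the fixed plywood rack block: 90 mm along x, 210 mm along y, 55 mm tall. Its two holes, 33 mm across and 48 mm deep, lie 55 mm either way along y; the holders' flanges rest on this face. z up.
- spare_mid (a point): Spare holder in the rack's other hole, to be left alone: round hub 24 mm across without flats, plain flange 44 mm across without slot, longer drill. This point is on its axis, half-way up, 22 mm above the rack's top; its drill ends 61 mm above this point.
Mind the look-alikes: they are no part of the job. Leave any pink or red look-alike of the part that bears holder_grip alone. What is shaped like the part that bears socket_mouth but blue is not meant.

How it is judged:
On the way, in this order (a step that is already met when the one before it is completed fails the run):
1. the slotted holder is lifted clear of the rack (z of holder_grip in the frame of rack_top above 0.08 m), for 0.1 s.
2. its shank stands in the spindle bore (horizontal distance between holder_grip and socket_mouth below 0.006 m and z of holder_grip in the frame of socket_mouth below 0.055 m), for 0.1 s.
At the end, for the whole second after the job is handed in: The slotted holder sits released and at rest in the spindle with its slot over the dogs: flange underside within 1.5 mm of the spindle face, axis within 3 mm and 0.04 rad of the bore's (z of holder_grip in the frame of socket_mouth below 0.0365 m and horizontal distance between holder_grip and socket_mouth below 0.003 m and angle between the z axis of holder_grip and the z axis of socket_mouth, either way round below 0.04 rad and linear speed of holder below 0.01 m/s and contact force between holder and the fingers below 0.1 N); the robot touches nothing.
It fails at once if the holder is pushed against the spindle with more than 50 N (contact force between holder and sharpener above 50 N).
It fails at once if the spare holder is moved by more than 20 mm (distance of spare_mid from where it was at the start of the episode above 0.02 m).
It also fails if it takes over 72 s, if anything falls off the work surface, if the arm or the gripper's body presses on something with over 40 N, if the wrist force passes 120 N, or if a joint passes its speed limit or range.

## Working session

There is one attempt and no reset: what is moved stays moved. The work goes in short steps, each a Python script; the robot and the scene stay as the last script left them, time stands still between calls to the robot, and variables do not carry over. Pictures are saved under pics/ and viewed, about 8 in all and at most 12, crops included, and the job is handed in when it is done.

```bash
mkdir -p pics && ls && python3 - <<'E'
from bench import *
import cv2,numpy as np
for c in("scene","top"):
    im=read_camera(c); cv2.imwrite(f"pics/{c}0.png",im[:,:,::-1])
    p=camera_params(c); print(c,p["K"],p["dist_coeffs"],p["camera_from_world"])
    for n in("holder_grip","holder_seat","socket_mouth","dog_top","rack_top","spare_mid"):
        print(n,[(np.round(d["at"]).tolist(),round(d["confidence"],2)) for d in tip_of(c,n)[:4]])
print(read_time_s(),read_tcp_rot(),read_ft_force())
E
```

```text
pics
scene [[438.10618636   0.         312.18807941]
 [  0.         438.10618636 243.65482996]
 [  0.           0.           1.        ]] [0.03436458 0.         0.         0.         0.        ] [[-0.61974621  0.78472565  0.01096764  0.33373684]
 [ 0.52055312  0.42149096 -0.74254281 -0.15384716]
 [-0.58731515 -0.45447885 -0.66970881  1.10995779]
 [ 0.          0.          0.          1.        ]]
holder_grip [([197.0, 219.0], 0.94), ([135.0, 249.0], 0.94), ([142.0, 214.0], 0.55)]
holder_seat [([203.0, 230.0], 0.87), ([144.0, 262.0], 0.81), ([145.0, 228.0], 0.65)]
socket_mouth [([379.0, 333.0], 0.96), ([292.0, 157.0], 0.86), ([493.0, 244.0], 0.55)]
dog_top [([291.0, 152.0], 0.98), ([492.0, 240.0], 0.85), ([381.0, 327.0], 0.62), ([195.0, 216.0], 0.37)]
rack_top [([221.0, 239.0], 0.6)]
spare_mid [([251.0, 235.0], 0.9)]
top [[567.6873827    0.         322.95405408]
 [  0.         567.6873827  234.9482668 ]
 [  0.           0.           1.        ]] [-0.13626221  0.          0.          0.          0.        ] [[ 8.22317228e-02 -9.96613234e-01  6.77602679e-05 -6.60589003e-02]
 [-9.72479848e-01 -8.02553203e-02 -2.18728209e-01  4.95058509e-01]
 [ 2.17992866e-01  1.79205020e-02 -9.75785820e-01  1.22093495e+00]
 [ 0.00000000e+00  0.00000000e+00  0.00000000e+00  1.00000000e+00]]
holder_grip [([484.0, 200.0], 0.7), ([430.0, 213.0], 0.63), ([452.0, 170.0], 0.58)]
holder_seat [([446.0, 172.0], 0.92), ([484.0, 204.0], 0.67), ([435.0, 218.0], 0.57)]
socket_mouth [([242.0, 187.0], 0.91), ([202.0, 313.0], 0.85), ([428.0, 340.0], 0.56), ([388.0, 226.0], 0.53)]
dog_top [([201.0, 318.0], 0.87), ([244.0, 188.0], 0.86), ([429.0, 339.0], 0.83)]
rack_top [([407.0, 224.0], 0.63)]
spare_mid [([386.0, 231.0], 0.77)]
0.7 [2.12233630e-01 9.77218954e-01 5.10632285e-05 1.22552885e-06] [ 0.1650293  -0.34448411  0.27880395]
```

View pics/scene0.png

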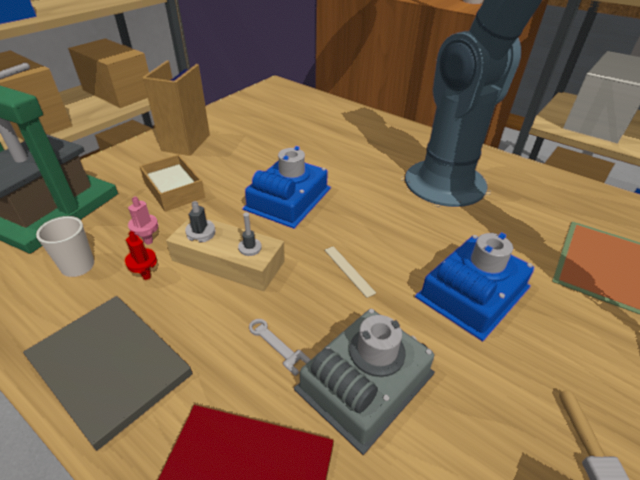

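View pics/top0.png

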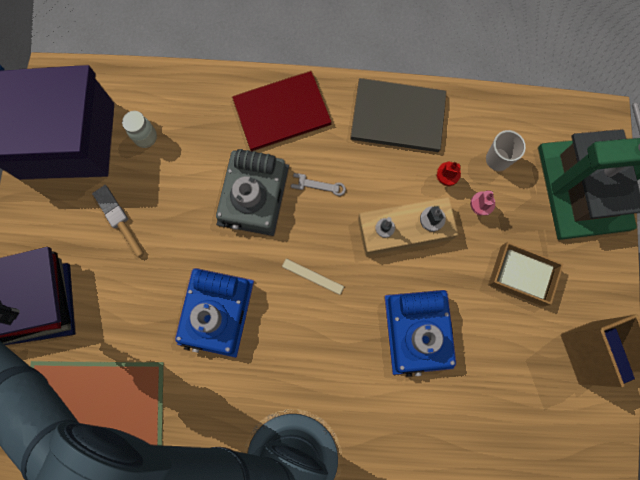

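The scene view shows a wooden rack with the slotted holder (wider flange, dark flatted hub) at (197,219) and the thin-hubbed spare at (250,237). The red (140,255) and pink (141,218) look-alikes stand free on the table. The grey sharpener is at (380,333), and the blue ones at (291,155) and (492,245) are not meant. In the top view these are holder (432,213), spare (386,229) and grey sharpener (243,188). I'll confirm with enlarged crops and triangulate.

```bash
cat > h.py <<'E'
from bench import *
import cv2,numpy as np
from scipy.optimize import least_squares
from scipy.spatial.transform import Rotation as R
P={c:camera_params(c) for c in("scene","top")}
A=lambda x:np.array(x,float)
def proj(c,X):
    T=A(P[c]["camera_from_world"])
    return cv2.projectPoints(A(X).reshape(-1,3),cv2.Rodrigues(T[:3,:3])[0],T[:3,3],A(P[c]["K"]),A(P[c]["dist_coeffs"]))[0].reshape(-1,2)
def tri(a,b):
    r=least_squares(lambda X:np.r_[proj("scene",X)[0]-a,proj("top",X)[0]-b],[.5,.1,.1]);return r.x,np.abs(r.fun).max()
def onz(c,px,z):
    return least_squares(lambda q:proj(c,[q[0],q[1],z])[0]-px,[.5,.1]).x
def near(c,n,px,r=12):
    d=[d["at"] for d in tip_of(c,n) if np.hypot(*(A(d["at"])-px))<r]; return A(d[0]) if d else None
E
python3 - <<'E'
from h import *
a={c:read_camera(c) for c in P}
def crop(c,u,v,s=25,w=400): return cv2.resize(a[c][v-s:v+s,u-s:u+s,::-1],(w,300 if 0 else w),interpolation=cv2.INTER_CUBIC)
g=np.vstack([np.hstack([crop("scene",197,219),crop("top",434,215)]),np.hstack([crop("scene",380,330),crop("top",246,190)])])
cv2.imwrite("pics/crops.png",cv2.resize(g,(600,600)))
for n,s,t in(("holder_grip",(197,219),(432,213)),("holder_seat",(203,230),(435,218)),("socket_mouth",(379,333),(243,188)),("dog_top",(381,328),(243,188)),("rack_top",(225,240),(407,224)),("spare_mid",(251,235),(386,230))):
    x,y=near("scene",n,s),near("top",n,t); print(n,x,y,end=' ')
    if x is not None and y is not None: print(tri(x,y))
E
```

```text
holder_grip [195.3 217.9] [434.2 216. ] (array([ 0.55565787, -0.26974902,  0.09495193]), np.float64(1.5573424797825055))
holder_seat None [435.8 216. ] socket_mouth None [242.4 188.5] dog_top [385.8 328.4] [243.5 187.7] (array([0.57321756, 0.15675137, 0.1227236 ]), np.float64(1.1460898689536805))
rack_top [223.8 239.4] [409.7 225.3] (array([ 0.53790505, -0.21986177,  0.05602468]), np.float64(0.5144129757679821))
spare_mid [251.1 234.7] None
```

View pics/crops.png

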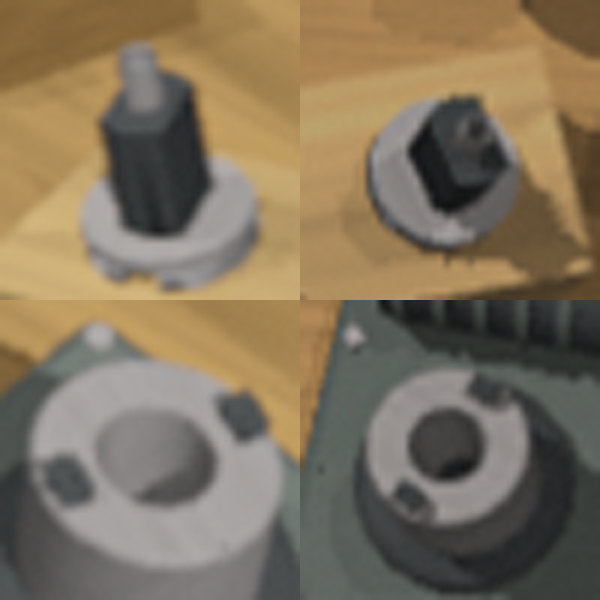

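The crops confirm it: a dark flatted hub on a light flange with a slot opening at the lower left (scene ≈ (195,239)). The grey spindle's dogs are at scene (395.5,324)/(366,335) and top (252.5,180)/(240,198). I'll compute the angles and overlay the model.

```bash
python3 - <<'E'
from h import *
for c,p,q,m in(("scene",(395.5,324.2),(366.3,335),(380.8,332.2)),("top",(252.5,180),(239.8,198.3),(245.5,189.5))):
    a,b=onz(c,p,.118),onz(c,q,.118); d=a-b; print(c,a,b,"mid",(a+b)/2,"ang",np.arctan2(d[1],d[0]),np.hypot(*d),"ring",onz(c,m,.112))
print("flange-top: scene",onz("scene",(172+170/6,194+208/6),.068)," top",onz("top",(409+143/6,190+172/6),.068))
print("slot mouth",onz("scene",(172+140/6,194+272/6),.0595))
a={c:read_camera(c) for c in P}
C=A([.5557,-.2697])
C=(onz("scene",(172+170/6,194+208/6),.068)+onz("top",(409+143/6,190+172/6),.068))/2
K=[]
for th in(0,):
  for c,u,v in(("scene",197,222),("top",435,215)):
    K.append(cv2.resize(a[c][v-24:v+24,u-24:u+24,::-1],(768,768),interpolation=cv2.INTER_CUBIC)[:, :])
cv2.imwrite("pics/hold.png",cv2.resize(np.hstack(K),(800,400)))
E
```

```text
scene [0.55409058 0.16327788] [0.59631114 0.14087296] mid [0.57520086 0.15207542] ang 2.6537162277456066 0.04779703419304312 ring [0.57514732 0.15240391]
top [0.59481494 0.13748618] [0.55114836 0.16044444] mid [0.57298165 0.14896531] ang -0.4840447800779918 0.049334079700001095 ring [0.57377564 0.15133266]
flange-top: scene [ 0.55359191 -0.26865627]  top [ 0.55361114 -0.2686464 ]
slot mouth [ 0.57513219 -0.26033485]
```

View pics/hold.png

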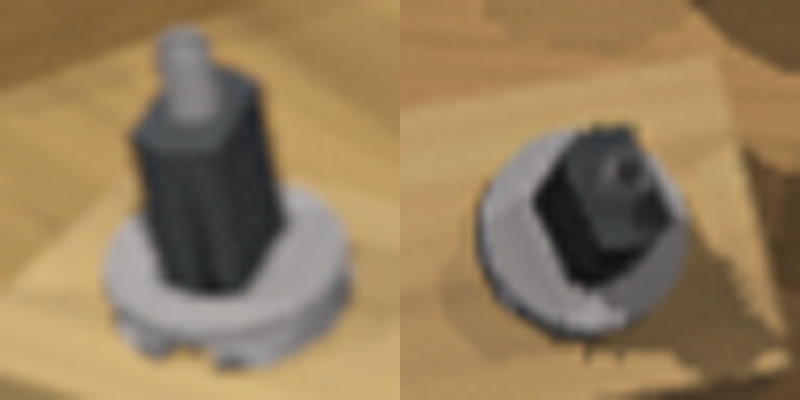

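```bash
python3 - <<'E'
from h import *
from scipy.optimize import differential_evolution,minimize
a={c:read_camera(c) for c in P}
S=8;W={"scene":(170,192),"top":(410,190)};M={}
for c,(u,v) in W.items():
    g=cv2.resize(a[c][v:v+50,u:u+50],None,fx=S,fy=S,interpolation=cv2.INTER_CUBIC).max(2)
    M[c]=(cv2.GaussianBlur(g,(0,0),3)<100)
    n,l,st,_=cv2.connectedComponentsWithStats(M[c].astype(np.uint8)); k=1+np.argmax(st[1:,4]);M[c]=l==k
    print(c,st[k])
def hull(c,p,z0=.068,z1=.112):
    x,y,t,e,f=p; q=A([[sx*.017,sy*e] for sx in(1,-1) for sy in(1,-1)]+[[sx*f,sy*.011] for sx in(1,-1) for sy in(1,-1)])
    q=q@A([[np.cos(t),np.sin(t)],[-np.sin(t),np.cos(t)]])+[x,y]
    X=np.vstack([np.c_[q,np.full(8,z)] for z in(z0,z1)])
    h=cv2.convexHull(((proj(c,X)-W[c]+.5)*S-.5).astype(np.float32)).astype(np.int32)
    m=np.zeros((400,400),np.uint8);cv2.fillConvexPoly(m,h,1);return m>0
cost=lambda p:sum((hull(c,p)^M[c]).sum()/M[c].sum() for c in W)
for lo,hi in((-.8,.2),(0,1.)):
    r=differential_evolution(cost,[(.54,.57),(-.285,-.25),(lo,hi),(0,.010),(.006,.016)],seed=1,maxiter=60,popsize=12,polish=False);print(r.x,r.fun)
o=[]
for c,(u,v) in W.items():
    g=cv2.resize(a[c][v:v+50,u:u+50,::-1],None,fx=S,fy=S,interpolation=cv2.INTER_CUBIC)
    for m,col in((M[c],(0,0,255)),(hull(c,r.x),(0,255,0))):
        cv2.drawContours(g,cv2.findContours(m.astype(np.uint8),0,2)[0],-1,col,1)
    o.append(g)
cv2.imwrite("pics/fit.png",np.hstack(o))
E
```

```text
scene [  153   117   146   216 21528]
top [   83   131   194   211 19639]
[ 0.5544543  -0.26954846  0.1985249   0.00112762  0.00998229] 0.5917847408639355
[ 0.55422034 -0.269454    0.45797728  0.00701414  0.00835903] 0.5064488028800942
```

View pics/fit.png

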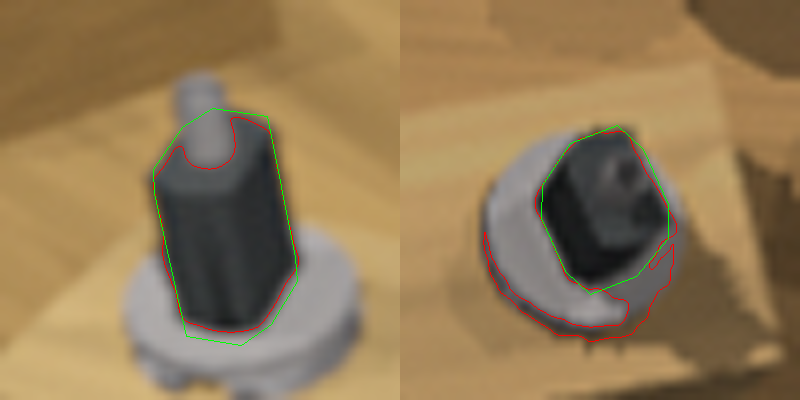

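Holder at (0.554,-0.269), flats at about 0.46 rad. Spindle at (0.5743,0.1515), dogs at about -0.486 rad. Grasping.

```bash
cat >> h.py <<'E'
def Q(t):  # tool down, tool x at yaw t
    x=A([np.cos(t),np.sin(t),0]);z=A([0,0,-1.]);return R.from_matrix(np.c_[x,np.cross(z,x),z]).as_quat()
def st(m=""):
    p=A(read_eef_pos());f=A(read_ft_force());print(m,np.round(p,4),"F",np.round(f,1),"t",round(read_time_s(),1),"gap",round(read_finger_gap(),4));return p,f
E
python3 - <<'E'
from h import *
h=A([.554,-.2693]);q=Q(.46)
for p,t in(([*h,.2],.46),([.5743,.1515,.16],2.654),([.5743,.1515,.16],-.488)):print(inverse_kinematics(p,Q(t)))
move_ptp([*h,.2],q);st("above")
move_gripper(.06)
movel([*h,.094],q,speed=.12);st("down")
move_gripper(.0,70);st("grip");print(read_ft_torque())
movel([*h,.115],q,speed=.06);st("up20")
movel([*h,.22],q,speed=.15);pause(.3);st("lifted");print(read_qpos())
for c in P: cv2.imwrite(f"pics/{c}1.png",read_camera(c)[:,:,::-1])
E
```

```text
[-0.34591054  0.5324249   0.96467112  1.7637658  -0.48580472  1.10509693
 -0.33060491]
[-0.63155481  0.38914262  0.36960983  1.82969526 -0.16888172  0.95346776
  0.89421107]
[-1.26421961  0.87824353  1.37181145  1.85444761 -0.92341404  1.24005093
 -1.65243966]
above [ 0.5547 -0.268   0.1998] F [-0.7 -0.2 -0.2] t 4.8 gap 0.0852
down [ 0.5546 -0.2699  0.0949] F [0.4 0.5 0.8] t 6.2 gap 0.0602
grip [ 0.5546 -0.2698  0.0949] F [-0.3 -0.3  3.1] t 6.6 gap 0.021
[ 0.0760718   0.05983278 -0.0004102 ]
up20 [ 0.5539 -0.269   0.1151] F [-0.  0. -5.] t 7.1 gap 0.0209
lifted [ 0.5536 -0.269   0.2191] F [-0.2 -0.3 -4.5] t 8.3 gap 0.0214
[-0.36021556  0.51187733  0.98262946  1.74765563 -0.464938    1.13770552
 -0.34504889]
```

```bash
python3 - <<'E'
from h import *
s=A([.5743,.1515]);q=Q(2.654)
move_ptp([*s,.235],q);pause(.3);st("over")
o=[]
for c in P:
    im=read_camera(c).copy(); d=[(np.round(d["at"],1).tolist(),round(d["confidence"],2)) for d in tip_of(c,"holder_seat")[:3]]; e=[(np.round(d["at"],1).tolist(),round(d["confidence"],2)) for d in tip_of(c,"holder_grip")[:3]]
    u,v=proj(c,[*s,.17])[0].astype(int); print(c,d,e,"pred",proj(c,[*s,.199])[0],proj(c,[*s,.234])[0],u,v)
    o.append(cv2.resize(im[v-45:v+35,u-40:u+40,::-1],(400,400),interpolation=cv2.INTER_CUBIC))
cv2.imwrite("pics/over.png",np.hstack(o))
E
```

```text
over [0.5745 0.1505 0.2349] F [ 0.6  0.4 -4.6] t 10.2 gap 0.0213
scene [([142.0, 260.5], 0.9), ([389.8, 290.2], 0.69), ([144.4, 227.2], 0.56)] [([389.4, 267.9], 0.95), ([140.2, 212.5], 0.8), ([135.5, 248.6], 0.76)] pred [388.22873465 290.71361025] [391.78221084 271.88419489] 385 305
top [([485.9, 205.0], 0.96), ([448.0, 171.9], 0.63), ([242.2, 173.7], 0.62)] [([452.8, 166.7], 0.94), ([485.9, 198.9], 0.69), ([233.7, 170.4], 0.61)] pred [239.83603285 176.63955433] [237.34481774 171.03146283] 241 181
```

View pics/over.png

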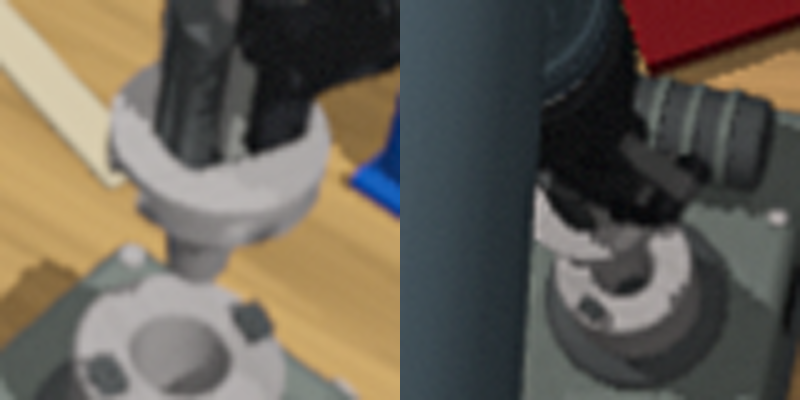

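Scene crop: the holder hangs level, with its flange centre at about (389,285), as predicted to within 1 px. The shank points at the bore. Lowering with force monitoring.

```bash
cat >> h.py <<'E'
def lower(s,q,z0,z1,dz,fmax,f0):
    z=z0
    while z>z1+1e-6:
        z=max(z-dz,z1);movel([*s,z],q,speed=.02);f=np.mean([read_ft_force() for _ in range(5)],0)-f0
        if np.linalg.norm(f)>2: print(round(z,4),np.round(f,1),round(read_eef_pos()[2],4))
        if np.linalg.norm(f)>fmax: print("stop");break
    return z,f
E
python3 - <<'E'
from h import *
s=A([.5743,.1515]);q=Q(2.654)
f0=np.mean([read_ft_force() for _ in range(10)],0)
movel([*s,.20],q,speed=.08);st("a")
z,f=lower(s,q,.20,.168,.004,8,f0);st("b")
z,f=lower(s,q,z,.157,.001,6,f0);st("c");print("z",z,f,read_ft_torque(),f0)
E
```

```text
a [0.574  0.1513 0.1994] F [ 0.2  0.2 -5.1] t 11.1 gap 0.0208
0.196 [1.1 1.7 0.5] 0.1961
b [0.5741 0.1515 0.1677] F [ 0.9 -0.2 -3.8] t 13.9 gap 0.0207
c [0.5742 0.1515 0.1569] F [-1.1  0.4 -3.8] t 16.7 gap 0.0209
z 0.157 [-0.53545103  0.97396283  1.19681607] [-0.04323012  0.04159964  0.00397583] [-0.54341326 -0.59928539 -5.00467461]
```

```bash
python3 - <<'E'
from h import *
s=A([.5743,.1515]);q=Q(2.654)
f0=A([-.54,-.6,-5.0])
z,f=lower(s,q,.157,.148,.0005,14,f0);st("c");print("z",z,f,read_ft_torque())
im=read_camera("scene");u,v=383,318
cv2.imwrite("pics/in.png",cv2.resize(im[v-40:v+40,u-50:u+50,::-1],(750,600),interpolation=cv2.INTER_CUBIC))
E
```

```text
0.1555 [-0.7 -0.1  4.2] 0.1559
0.155 [-1.7 -0.5  8.6] 0.1558
0.1545 [-2.3 -0.6  9.4] 0.155
0.154 [-2.5 -1.  10.2] 0.1544
0.1535 [-2.1  0.2 11.7] 0.154
0.153 [-3.  -0.3 12.6] 0.1537
0.1525 [-3.9 -1.1 12.4] 0.1534
0.152 [-3.9 -0.1 15.1] 0.1531
stop
c [0.5744 0.1514 0.1531] F [-4.4 -0.7 10.1] t 19.2 gap 0.0214
z 0.152 [-3.87886123 -0.05840667 15.12992826] [-0.2183574   1.07582091  0.02767245]
```

View pics/in.png

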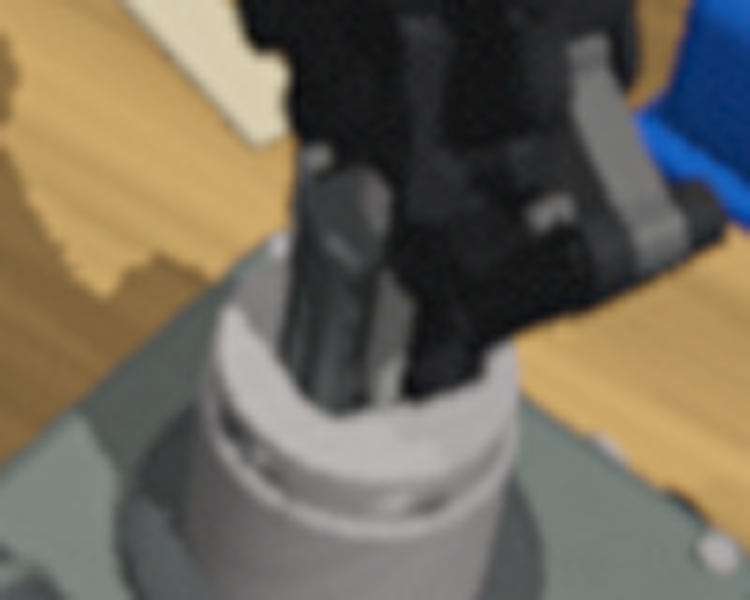

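Contact at TCP z 0.156 is the ejector pin, 4 mm short of home, and the slot is over the near-left dog at crop (245,440). A narrow gap remains and there is a -4 N side force in x. I'll relieve that by shifting, and press on gently.

```bash
python3 - <<'E'
from h import *
s=A([.5743,.1515]);q=Q(2.654);z=.152
f0=A([-.54,-.6,-5.0])
for i in range(14):
    f=np.mean([read_ft_force() for _ in range(5)],0)-f0
    print(round(z,4),np.round(s,4),np.round(f,1),np.round(read_eef_pos(),4))
    if f[2]>26: break
    s=s+np.clip(.00012*f[:2],-.0005,.0005); s=np.clip(s,[.5718,.149],[.5768,.154])
    z-=.0003
    movel([*s,z],q,speed=.02)
st("end");print(read_ft_torque())
E
```

```text
0.152 [0.5743 0.1515] [-4.6 -0.4 14.2] [0.5745 0.1514 0.1532]
0.1517 [0.5738 0.1515] [-3.9 -0.6 13.5] [0.5743 0.1514 0.153 ]
0.1514 [0.5733 0.1514] [-3.9 -0.2 14.1] [0.5743 0.1514 0.1529]
0.1511 [0.5729 0.1514] [-3.3 -1.3 14.3] [0.5742 0.1513 0.1527]
0.1508 [0.5725 0.1512] [-3.2 -0.1 12.7] [0.5741 0.1513 0.1525]
0.1505 [0.5721 0.1512] [-1.4 -0.3 14.3] [0.574  0.1514 0.1524]
0.1502 [0.5719 0.1512] [-2.1 -0.4 14.5] [0.5739 0.1514 0.1521]
0.1499 [0.5718 0.1511] [-3.2 -1.2 14.4] [0.5739 0.1513 0.152 ]
0.1496 [0.5718 0.151 ] [-1.9 -0.  16.2] [0.574  0.1513 0.1519]
0.1493 [0.5718 0.151 ] [-2.2 -0.5 17.8] [0.574  0.1513 0.1519]
0.149 [0.5718 0.1509] [-4.2 -0.1 18.3] [0.574  0.1513 0.1519]
0.1487 [0.5718 0.1509] [-3.7 -0.9 19.3] [0.574  0.1513 0.1519]
0.1484 [0.5718 0.1508] [-4.3 -1.1 21.3] [0.574  0.1513 0.1519]
0.1481 [0.5718 0.1507] [-4.9  0.7 22.7] [0.574  0.1513 0.1519]
end [0.574  0.1513 0.1518] F [-5.7  0.7 20. ] t 22.7 gap 0.0212
[-0.39329688  1.52411221 -0.0784431 ]
```

Hard stop at 0.1519, which is exactly 4 mm below pin contact: home. Now unload, release, retreat and look.

```bash
python3 - <<'E'
from h import *
q=Q(2.654)
movel([.574,.1513,.1505],q,speed=.02);st("unload")
move_gripper(.05);st("open")
movel([.574,.1513,.24],q,speed=.08);st("up")
move_ptp([.45,-.05,.32],q);pause(.3);st("away")
o=[]
for c in P:
    im=read_camera(c);print(c,[(np.round(d["at"],1).tolist(),round(d["confidence"],2)) for n in("holder_grip","holder_seat") for d in tip_of(c,n)[:4]],"pred",proj(c,[.574,.1513,.147]),proj(c,[.574,.1513,.112]))
    u,v=proj(c,[.574,.1513,.13])[0].astype(int)
    o.append(cv2.resize(im[v-30:v+30,u-30:u+30,::-1],(400,400),interpolation=cv2.INTER_CUBIC))
cv2.imwrite("pics/fin.png",np.hstack(o))
E
```

```text
unload [0.5742 0.1513 0.1519] F [-5.3 -0.9 10.4] t 23.0 gap 0.0211
open [0.5741 0.1514 0.1501] F [0.  0.3 0.1] t 23.4 gap 0.0502
up [0.5735 0.1512 0.2392] F [ 0.2  0.1 -0.4] t 24.7 gap 0.0501
away [ 0.4504 -0.0491  0.3197] F [-0.3 -1.   0. ] t 26.0 gap 0.0496
scene [([382.6, 314.9], 0.79), ([137.6, 249.8], 0.79), ([142.2, 215.4], 0.77), ([382.4, 328.3], 0.91), ([143.7, 260.2], 0.89), ([145.2, 224.8], 0.75)] pred [[383.45953101 315.81361078]] [[380.56110805 331.2899003 ]]
top [([240.6, 182.6], 0.93), ([485.9, 198.2], 0.59), ([454.5, 168.5], 0.56), ([445.9, 175.4], 0.93), ([484.3, 206.9], 0.74), ([248.8, 189.0], 0.7), ([388.2, 225.5], 0.33)] pred [[243.3613493  184.53731327]] [[245.52645078 189.40347507]]
```

View pics/fin.png

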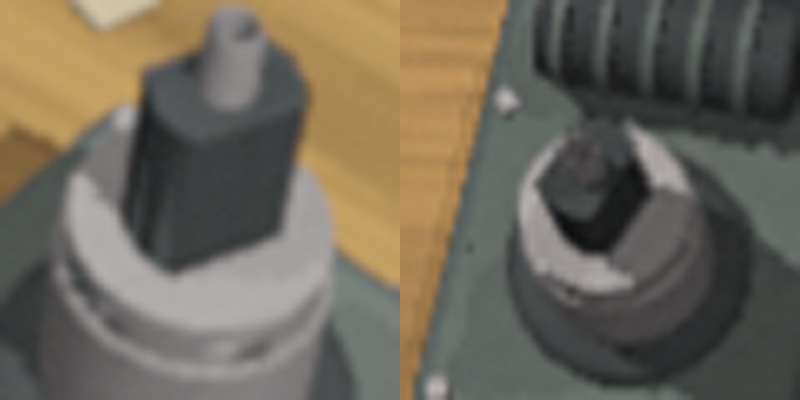

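```bash
python3 - <<'E'
from h import *
im=read_camera("scene");c="scene"
u,v=proj(c,[.574,.1513,.13])[0].astype(int);S=10
g0=cv2.resize(im[v-30:v+30,u-20:u+20,::-1],None,fx=S,fy=S,interpolation=cv2.INTER_CUBIC)
t=np.linspace(0,2*np.pi,80);o=[]
for dz in(0,.004):
    g=g0.copy();m=A([.5745,.1519])
    for r,z,col in((.030,.112,(255,0,0)),(.028,.112+dz,(0,0,255)),(.028,.125+dz,(0,255,0)),(.0065,.187+dz,(0,255,255))):
        p=proj(c,np.c_[m[0]+r*np.cos(t),m[1]+r*np.sin(t),np.full(80,z)])
        cv2.polylines(g,[np.int32((p-[u-20,v-30]+.5)*S)],True,col,1)
    o.append(g)
cv2.imwrite("pics/chk.png",np.hstack(o))
E
```

```text
(no output)
```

View pics/chk.png

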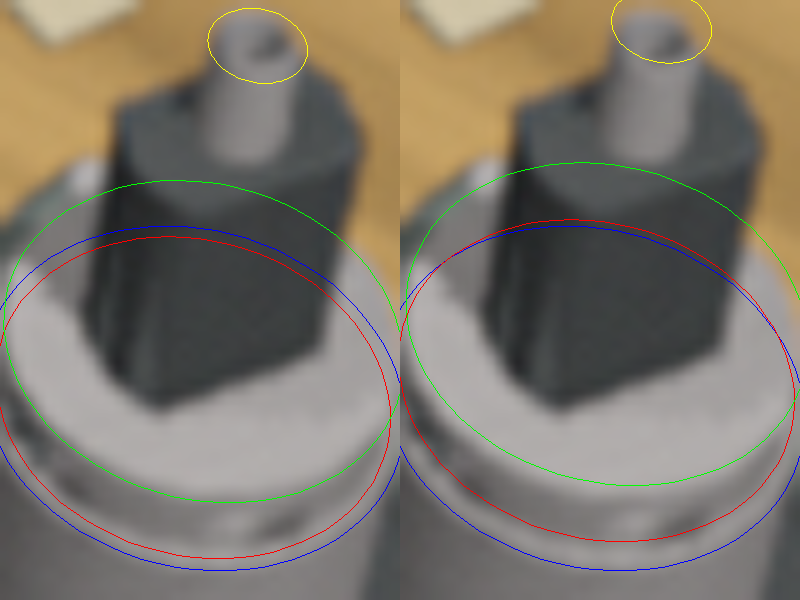

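The overlay fits the fully seated model (left: drill top, flange edge and spindle edge line up). The model 4 mm high (right) does not fit. Handing in.

```bash
python3 -c "
from h import *
st();sign_off()"
```

```text
[ 0.45 -0.05  0.32] F [ 0.6 -1.2  0.1] t 26.3 gap 0.0502
the job is handed in; nothing more can be done
```

The slotted holder is seated in the grey sharpener's spindle, released, and the job was handed in at about 26 s of the 72 s allowed. `sign_off()` reports no verdict, so success rests on the checks below.

- **Lift and fit:** I gripped the holder by its flats and lifted it out of the rack. I turned it to the dogs' angle measured in both cameras (about -0.487 rad) and lowered it in small steps while watching the force. The slot passed the dogs' height without contact, so no turning under pressure was needed.
- **Pressing home:** Contact with the ejector pin came at tool height 0.1559 m, and the hard stop came 4.0 mm lower at 0.1519 m, which matches the pin travel. The highest wrist force reading was about 23 N with the holder's weight taken out, against the 50 N limit. A side force of about 5 N in x remained until I opened the fingers.
- **Last checks:** The overlay of the fully seated model fits the final scene picture, and a model 4 mm high does not. The drill tip sits about 1 px (about 1.3 mm) to one side of the model in that view. The networks' points in the final pictures are 1 to 3 px off the predicted ones, within calibration and network error.
- **Clear of the job:** The gripper is well away from the work and wrist force is near zero. I steered clear of the spare holder, and the top-view network still reported a point near its starting place, but I did not measure it again at the end.

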